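# Start and run home the compression screw of a test socket

## Task

Take the long compression screw out of the screw rack, lower it slowly and upright down the narrow well of the test socket's finned lid, start it by feel in the coarse threaded bushing at the bottom, and screw it clockwise, without forcing it or letting it lean, until its flange is fully home on the rim of the well, just snug, not hard tight. Let go of it and leave the short screw and everything else on the bench where it is.

Things in the scene. Friction and masses are not known exactly. Their poses are not given: they have to be found in the camera images.
- long_knob (a point): Centre of the knob of the long compression screw (loose, about 160 g); z is the screw's axis, from nose to knob. Knob: plain knurled aluminium cylinder 28 mm across, 30 mm tall; right under it a flange 48 mm across, 4 mm thick, then a steel shank. It stands on its nose in one hole of the rack, knob top 121 mm above the table, 36 mm higher than the short screw's.
- long_flange (a point): Centre of the underside of the long screw's flange, 19 mm below the knob's centre. This face lands on the rim of the well when the screw is home.
- long_nose (a point): Centre of the flat end of the long screw's nose, 81.5 mm below the flange's underside. The core is 19.2 mm across, edge broken 0.5 mm; the thread (23.4 mm across, three starts, right-hand, 18 mm advance a turn, rounded ridges 2.6 mm thick) runs from 1 to 11 mm above the end; above it the shank is 16 mm across.
- well_mouth (a point): Centre of the well's mouth on the flat rim of the aluminium tower in the middle of the test socket's finned lid, 110 mm above the table; z up along the well, x and y along the sides of the board. Tower 44 mm across, well 35 mm across and 64 mm deep to the bushing. Socket fixed: green board 130 x 110 mm, fins 78 x 78 mm, up to 86 mm above the table.
- socket: The test socket (fixed), origin on the table under the well. At the bottom of the well is a flat-faced brass bushing. It has shifted: its hole (25 mm across, first ridge 6 mm down, 20.8 mm across inside the ridges, three starts, 18 mm a turn) is 5 mm off the well's axis, to an unmeasured side that differs each time, as does where its thread starts. It does not move; touch it slowly, under 20 mm/s.
- rack: Black screw rack, fixed block 70 x 140 x 45 mm with two upright holes 26 mm across, 40 mm deep, 34 mm either side of its centre along its y; origin under its centre.
- short_knob (a point): Centre of the knob of the short screw (loose, knob and flange of the same size as the long one's, 46 mm below the flange), standing in the other hole of the rack; the top of its knob is 85 mm above the table. Not to be used; leave it in its hole.
- multimeter: Hand multimeter, grey, 160 x 78 x 34 mm, lying loose; origin under its centre. Leave it alone.
- flux_jar: Small amber jar with a white cap, 38 mm in diameter, 46 mm tall, loose; origin under its centre. Leave it alone.
- adapter: Steel coaxial adapter standing upright, 31 mm in diameter, 56 mm tall, loose; origin under its centre. Leave it alone.
- heatsink: Small black heat sink, 40 x 40 x 20 mm, loose; origin under its centre. Leave it alone.
- driver: Grey-handled screwdriver lying loose, 160 mm long; origin under its middle. Leave it alone.
- mouse: Black computer mouse, 100 x 58 x 30 mm, loose. Leave it alone.
- chip_tray: Black chip tray, 130 x 100 x 14 mm, loose; origin under its centre. Leave it alone.
- long_screw: The long screw as a whole, origin at its nose's end. On the bushing's flat face its flange stands 17.5 mm above the rim; within about 1 mm of the hole's centre it drops in, flange 5 to 11 mm above the rim; a quarter to two thirds of a turn clockwise from above brings it home, 2.9 mm per radian, with a push of 4 N and mostly under 0.15 N m. Play 0.8 mm each way; it holds where left.
There are look-alikes about, which are no part of the job. Leave any blue look-alike of the long_screw alone.

How it is judged:
By the outcome, as a careful person would: the job done as asked, in the order asked, and still so for the second after the job is handed in, with the robot touching nothing.
It also fails if it takes over 72 s, if anything falls off the work surface, if the arm or the gripper's body presses on something with over 40 N, if the wrist force passes 120 N, or if a joint passes its speed limit or range.

## Robot

A 7-joint arm with a two-finger parallel gripper is mounted at the origin on the work surface. World frame = base frame: x ahead of the robot, y to its left, z up, the work surface at z = 0. Lengths are in m, angles in rad, forces in N, time in s.
With the tool pointing down it reaches from about 0.425 to 0.925 m from the base axis. Payload 6.8 kg.
Tool frame: the origin (TCP) lies midway between the tips of the shut fingers; the grasp point (between the pads) lies 19 mm behind it; z points along the fingers, y is the line along which they close (so a half turn about z gives the same grasp; the last joint's range is limited). The gripper opens to 85 mm and grips with 20 to 120 N. Pads are 22 mm wide; open, the fingers measure 114 mm over their backs; the gripper's body (76 mm by 85 mm) begins 54 mm behind the grasp point. The pads swing forward as they close: fully open they stand 13 mm farther back than shut.
Start: joints at [-0.108, 0.477, 0.022, 1.555, -0.011, 1.109, -0.083], TCP at [0.675, 0, 0.196] pointing down, gripper open.
Joint ranges: [-2.96, 2.96], [-0.34, 2.1], [-1.41, 1.46], [0.24, 2.44], [-1.37, 4.51], [0.17, 1.92], [-2.96, 2.96]. Speed limits (rad/s): [2.39, 2.39, 3.14, 3.14, 3.14, 3.14, 3.14].

## Interface

Orientations are given as [roll, pitch, yaw] about the fixed x, y, z axes, in that order (R = Rz(yaw) Ry(pitch) Rx(roll)).
In Python, from plant import r gives the robot as it stands. Calls block until the motion is done:
- r.movep(position, orientation): joint-space move of the TCP to a pose.
- r.move_linear(position, frame=None, rate=0.15): straight line of the TCP; frame=None keeps the orientation; rate is the mean speed in m/s.
- r.move_joints(angles): joint-space move.
- r.open_gripper() and r.close(force=None): open the fingers fully, or close them until they stop; force is the grip in N (None keeps the last).
- r.pause(seconds).
- r.solve_ik(position, orientation): joint angles nearest the present ones, or None.
- r.sense(): the state.
- r.camera(name): name is "scene" or "side" or "wrist"; returns a dict with "color" (420x560x3 uint8, red, green, blue), "mtx" (3x3 intrinsics, pixels), "pose" (4x4, takes a point from camera to world coordinates). Camera axes: x right, y up, looking along -z (the intrinsics and any distortion apply to the point x, -y, -z); pixel columns grow to the right and rows downward; lengths in m; the calibration is good to about 2 mm. A picture is of the moment at which its call begins. There is no depth.
A pose or a line that the arm cannot do raises r.MotionError and nothing moves.
- r.hand_in(): hands the job in; it is judged then, once.
Trained networks look in the newest picture that a camera, given by its name, has taken for a name from the list of things; names that differ only in an ending like _2 or _b are one class to them, and where a whole thing is asked for, a point or a joint stands for the part that bears it (a point fixed in the world has none). Each returns a list of dicts, best first, with "p" (0 to 1); they miss things now and then, are a little off and sometimes report something else, mostly with a low value. They report only what shows in the picture. A call takes as long as a camera call. They do not tell look-alikes from the thing itself.
- r.trace(name, camera): "region" (420x560 bool, what is visible of it) and "centre" ([column, row] in pixels, amid what is visible of it).
- r.tip_of(name, camera): "centre" ([column, row] in pixels: a listed point, or the origin of a listed thing).
The state is a dict: "t": time; "joint_positions": joint angles; "qvel": joint speeds; "joint_torque": joint torques, N m; "ee_pos": TCP position; "ee_rot": TCP orientation; "contact_force": force on the tool from outside, world axes, zero at the start; "moment": the same for the moment, N m; "width": opening from 0.0 (shut) to 1.0 (fully open); "finger_force": force on a finger pad.
Only numpy, scipy, OpenCV 4.12 (cv2) and the standard library are available. Lean on these libraries where they do the work, as an engineer would, in place of code of your own. Each camera call takes 0.05 s, during which the arm holds its last target. There are 200 camera calls.

## Working session

There is one attempt and no reset: what is moved stays moved. The work goes in short steps, each a Python script; the robot and the scene stay as the last script left them, time stands still between calls to the robot, and variables do not carry over. Pictures are saved under pics/ and viewed, at most 10 in all, crops included, and the job is handed in when it is done.

```bash
mkdir -p pics; cat > h.py <<'E'
import numpy as np, cv2
from plant import r
def ray(c,px):
    M=np.array(c["mtx"]);P=np.array(c["pose"])
    d=np.linalg.inv(M)@[px[0],px[1],1.0]
    d=P[:3,:3]@[d[0],-d[1],-d[2]]
    return P[:3,3],d/np.linalg.norm(d)
def at_z(c,px,z):
    o,d=ray(c,px);return o+d*(z-o[2])/d[2]
def tri(rs):
    A=np.zeros((3,3));b=np.zeros(3)
    for o,d in rs:
        Q=np.eye(3)-np.outer(d,d);A+=Q;b+=Q@o
    return np.linalg.solve(A,b)
def proj(c,p):
    P=np.array(c["pose"]);q=P[:3,:3].T@(np.array(p)-P[:3,3])
    u=np.array(c["mtx"])@[q[0],-q[1],-q[2]];return u[:2]/u[2]
def save(n,im): cv2.imwrite("pics/"+n,cv2.cvtColor(im,cv2.COLOR_RGB2BGR))
E
ls; python3 - <<'E'
from h import *
for n in ["scene","side","wrist"]:
    c=r.camera(n); save(n+"0.png",c["color"]); print(n,[k for k in c],np.round(c["pose"],3).tolist())
    for t,z in [("long_knob",.106),("short_knob",.07),("well_mouth",.11),("rack",0)]:
        for d in r.tip_of(t,n)[:4]:
            print(t,round(d["p"],2),np.round(d["centre"],1),np.round(at_z(c,d["centre"],z),4))
s=r.sense();print(s)
im=np.hstack([cv2.imread(f"pics/{n}0.png") for n in("scene","side")])
cv2.imwrite("pics/both.png",cv2.resize(im,(800,300),interpolation=cv2.INTER_AREA))
E
```

```text
h.py
pics
scene ['color', 'mtx', 'pose'] [[-0.436, -0.474, 0.765, 1.28], [0.9, -0.233, 0.369, 0.396], [0.003, 0.849, 0.528, 0.578], [0.0, 0.0, 0.0, 1.0]]
long_knob 0.9 [374.5 207.9] [0.486  0.2557 0.106 ]
long_knob 0.89 [357.4 242.1] [0.6344 0.2581 0.106 ]
long_knob 0.82 [383.2 190.9] [0.3949 0.2546 0.106 ]
long_knob 0.48 [369.9 242.9] [0.6258 0.2818 0.106 ]
short_knob 0.55 [343.3 220.8] [0.517 0.193 0.07 ]
well_mouth 0.65 [221.7 176. ] [ 0.511  -0.1515  0.11  ]
rack 0.8 [354.1 240.8] [0.4879 0.2182 0.    ]
rack 0.5 [225.5 178.2] [ 0.3384 -0.2601  0.    ]
rack 0.42 [136.  231.6] [ 0.6983 -0.3026  0.    ]
side ['color', 'mtx', 'pose'] [[0.982, 0.123, -0.141, 0.424], [-0.186, 0.697, -0.693, -0.61], [0.013, 0.707, 0.707, 0.761], [0.0, 0.0, 0.0, 1.0]]
long_knob 0.9 [191.4 158.4] [0.3812 0.2438 0.106 ]
long_knob 0.88 [234.7 152.2] [0.4899 0.2506 0.106 ]
long_knob 0.72 [283.  145.2] [0.6162 0.2588 0.106 ]
short_knob 0.5 [244.1 177.8] [0.5042 0.1901 0.07  ]
well_mouth 0.86 [268.3 278.7] [ 0.5054 -0.1499  0.11  ]
well_mouth 0.39 [207.7 255.7] [ 0.3982 -0.075   0.11  ]
rack 0.81 [247.1 190. ]
[... 230 characters left out ...]
, 'joint_positions': array([-0.10809192,  0.47694136,  0.02238914,  1.55541385, -0.01150376,
        1.10932034, -0.08307827]), 'qvel': array([ 0.00193551,  0.00023052,  0.0003768 , -0.00126811,  0.00133776,
        0.00025789,  0.00248436]), 'joint_torque': array([ 7.15553579e-04, -5.96214759e+01,  1.60666790e+00, -2.81518829e+01,
        1.26166982e-02,  1.58299652e-03,  2.92330128e-05]), 'ee_pos': array([6.75006787e-01, 9.15575121e-06, 1.96441186e-01]), 'ee_rot': array([ 3.14154916e+00, -2.69433909e-05,  1.57079671e+00]), 'contact_force': array([0.3956576 , 0.29708955, 0.11945166]), 'moment': array([-0.00257115, -0.05268346,  0.00979433]), 'finger_force': 0.0, 'width': 0.9996567843454218}
```

View pics/scene0.png

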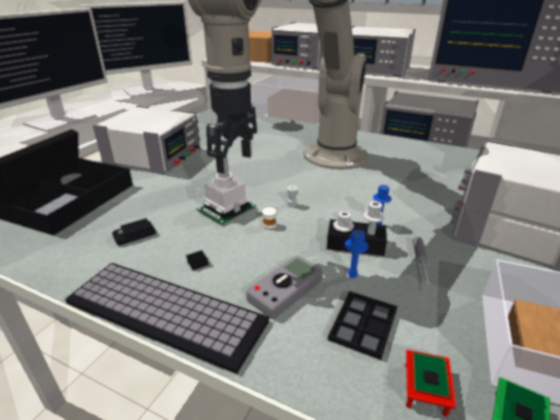

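View pics/side0.png

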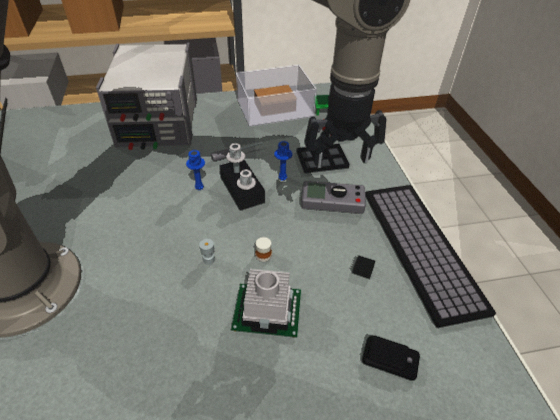

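Silver screw in the rack at scene (374,208) / side (235,152) is the tall one and fits the long screw. The blue ones at scene (383,191) and (357,242) are look-alikes, and the short one is at scene (343,220). Next I take straight-down wrist views of the well and of the knob. They give the bushing offset and confirm the choice.

```bash
cat >> h.py <<'E'
from scipy.spatial.transform import Rotation as Ro
def T(p,e):
    M=np.eye(4);M[:3,:3]=Ro.from_euler("xyz",e).as_matrix();M[:3,3]=p;return M
def look(x,y,z,yaw,Ttc):
    C=T([x,y,z],[0,0,yaw]);W=C@np.linalg.inv(Ttc)
    e=Ro.from_matrix(W[:3,:3]).as_euler("xyz");return W[:3,3],e
E
python3 - <<'E'
from h import *
cs={n:r.camera(n) for n in("scene","side","wrist")}
def two(a,b):
    p=tri([ray(cs["scene"],a),ray(cs["side"],b)]);return np.round(p,4)
print("long",two((374.5,207.9),(234.7,152.2)),"blueL",two((383.2,190.9),(191.4,158.4)),"blueR",two((357.4,242.1),(283,145.2)),"short",two((343.3,220.8),(244.1,177.8)),"well",two((221.7,176),(268.3,278.7)))
s=r.sense();Ttc=np.linalg.inv(T(s["ee_pos"],s["ee_rot"]))@cs["wrist"]["pose"]
np.save("Ttc.npy",Ttc);print(np.round(Ttc,4))
for nm,(x,y) in (("well",(.508,-.151)),("long",(.488,.253))):
  for yaw in np.arange(-np.pi,np.pi,np.pi/4):
    p,e=look(x,y,.36,yaw,Ttc);q=r.solve_ik(p,e)
    print(nm,round(yaw,2),np.round(p,3),None if q is None else np.round(q,2))
for nm,(x,y,z) in (("well",(.508,-.151,.13)),("long",(.488,.253,.093))):
  for yaw in np.arange(-np.pi,np.pi,np.pi/6):
    q=r.solve_ik([x,y,z],[np.pi,0,yaw]); print(nm,round(yaw,2),None if q is None else np.round(q,2))
E
```

```text
long [0.4889 0.2547 0.1055] blueL [0.3809 0.2526 0.0989] blueR [0.6198 0.2587 0.1006] short [0.506  0.192  0.0654] well [ 0.507  -0.1517  0.1095]
[[ 1.900e-03  9.529e-01  3.034e-01  7.870e-02]
 [ 1.000e+00 -1.600e-03 -1.400e-03 -3.000e-04]
 [-8.000e-04  3.034e-01 -9.529e-01 -1.778e-01]
 [ 0.000e+00  0.000e+00  0.000e+00  1.000e+00]]
well -3.14 [ 0.508 -0.13   0.167] [ 0.37  0.31 -0.53  1.97  0.54  1.03  2.68]
well -2.36 [ 0.493 -0.136  0.167] [-0.52  0.11  0.56  2.21  0.26  0.63 -2.53]
well -1.57 [ 0.487 -0.151  0.167] [-0.05  0.08  0.29  2.23 -0.19  0.55 -1.19]
well -0.79 [ 0.493 -0.166  0.167] [ 0.29  0.21  0.13  2.06 -0.44  0.8  -0.07]
well 0.0 [ 0.508 -0.172  0.167] [ 0.42  0.37 -0.02  1.83 -0.31  1.08  0.56]
well 0.79 [ 0.523 -0.166  0.167] [ 0.39  0.48 -0.14  1.66 -0.09  1.27  1.08]
well 1.57 [ 0.529 -0.151  0.167] [ 0.33  0.5  -0.27  1.63  0.16  1.33  1.58]
well 2.36 [ 0.523 -0.136  0.167] [ 0.3   0.44 -0.41  1.76  0.39  1.25  2.09]
long -3.14 [0.488 0.274 0.167] [-0.27  0.52 -0.68  1.7   0.52  1.32  2.01]
long -2.36 [0.473 0.268 0.167] [ 0.06  0.55 -1.18  1.91  0.85  1.26  2.
[... 1056 characters left out ...]
62 [ 0.3   0.32 -0.16  1.96  0.07  0.86  1.16]
long -3.14 [-0.29  0.43 -0.38  1.93  0.21  0.82  0.79]
long -2.62 [-0.21  0.44 -0.48  1.93  0.27  0.84  1.26]
long -2.09 [-0.12  0.46 -0.59  1.92  0.34  0.86  1.73]
long -1.57 [ 0.27  0.71 -1.19  1.9   0.76  1.08  1.91]
long -1.05 [-0.97  0.43  0.48  1.98 -0.27  0.8  -2.95]
long -0.52 [-0.88  0.41  0.36  1.97 -0.2   0.79 -2.5 ]
long -0.0 [-0.79  0.4   0.24  1.97 -0.13  0.79 -2.04]
long 0.52 [-0.7   0.4   0.13  1.96 -0.07  0.79 -1.57]
long 1.05 [-0.61  0.4   0.03  1.95 -0.01  0.79 -1.1 ]
long 1.57 [-0.53  0.4  -0.07  1.95  0.04  0.8  -0.63]
long 2.09 [-0.45  0.4  -0.18  1.94  0.1   0.8  -0.16]
long 2.62 [-0.37  0.41 -0.28  1.94  0.15  0.81  0.32]
```

```bash
python3 - <<'E'
from h import *
Ttc=np.load("Ttc.npy")
for nm,(x,y) in (("well",(.508,-.151)),("long",(.488,.254))):
    r.movep(*look(x,y,.37,0.,Ttc)); r.pause(.2)
    c=r.camera("wrist"); np.savez("w_"+nm+".npz",mtx=c["mtx"],pose=c["pose"],color=c["color"]); save("w_"+nm+".png",c["color"])
    print(nm,r.sense()["t"],np.round(c["pose"],3).tolist(),np.round(c["mtx"],1).tolist())
    for t,z in [("long_knob",.106),("short_knob",.07),("well_mouth",.11)]:
        for d in r.tip_of(t,"wrist")[:3]: print(t,round(d["p"],2),np.round(d["centre"],1),np.round(at_z(c,d["centre"],z),4))
a=cv2.imread("pics/w_well.png");b=cv2.imread("pics/w_long.png")
cv2.imwrite("pics/w2.png",np.hstack([cv2.resize(a,(400,300)),cv2.resize(b,(400,300))]))
E
```

```text
well 2.1417 [[1.0, -0.004, 0.0, 0.509], [0.004, 1.0, -0.0, -0.149], [-0.0, 0.0, 1.0, 0.37], [0.0, 0.0, 0.0, 1.0]] [[306.3, 0.0, 284.6], [0.0, 306.3, 209.2], [0.0, 0.0, 1.0]]
well_mouth 0.65 [277.  208.7] [ 0.5025 -0.1487  0.11  ]
long 4.0417 [[1.0, 0.002, 0.001, 0.489], [-0.002, 1.0, 0.0, 0.253], [-0.001, -0.0, 1.0, 0.37], [0.0, 0.0, 0.0, 1.0]] [[306.3, 0.0, 284.6], [0.0, 306.3, 209.2], [0.0, 0.0, 1.0]]
long_knob 0.88 [286.6 203.8] [0.4902 0.2577 0.106 ]
long_knob 0.72 [423.6 207.9] [0.608 0.254 0.106]
long_knob 0.64 [171.1 209.9] [0.3908 0.2527 0.106 ]
short_knob 0.78 [305.2 274.9] [0.5085 0.1888 0.07  ]
```

View pics/w2.png

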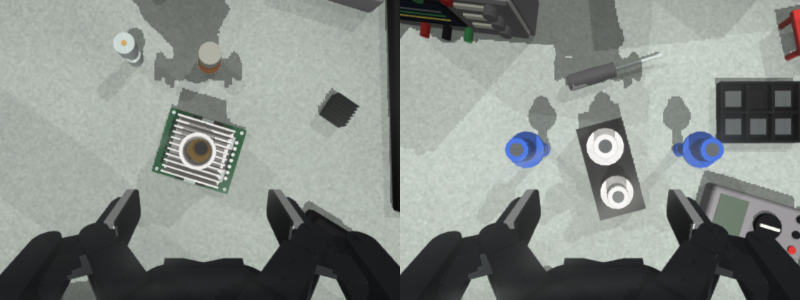

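Wrist views: the well with a dark bushing hole is at about (277,209) px. The silver long screw is at (287,204), with blue ones either side at (171,210) and (424,208), and the short screw is at (305,275). I enlarge both crops.

```bash
python3 - <<'E'
import cv2,numpy as np
a=cv2.imread("pics/w_well.png")[176:242,244:310];b=cv2.imread("pics/w_long.png")[160:290,230:360]
cv2.imwrite("pics/crop.png",np.hstack([cv2.resize(a,(396,396),interpolation=cv2.INTER_NEAREST),cv2.resize(b,(396,396),interpolation=cv2.INTER_CUBIC)]))
E
```

```text
(no output)
```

View pics/crop.png

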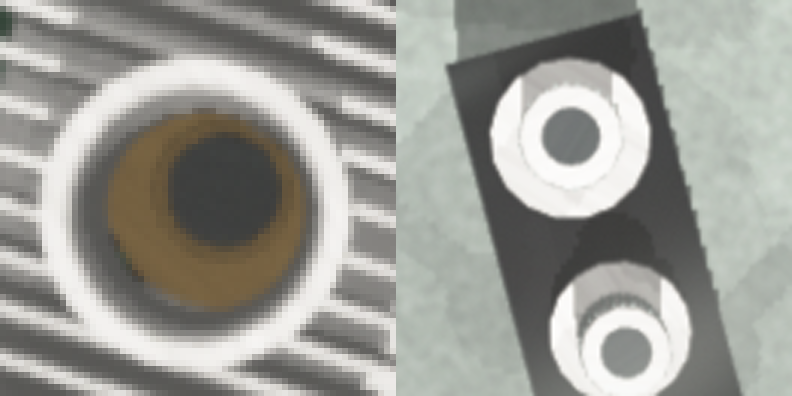

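```bash
cat >> h.py <<'E'
def darkdisc(im,guess,thr,win=14):
    g=cv2.cvtColor(im,cv2.COLOR_RGB2GRAY);g=cv2.resize(g,None,fx=4,fy=4,interpolation=cv2.INTER_CUBIC)
    n,l,st,ce=cv2.connectedComponentsWithStats((g<thr).astype(np.uint8))
    k=l[int(guess[1]*4),int(guess[0]*4)]
    return (ce[k]+.5)/4-.5,np.sqrt(st[k,4]/np.pi)/4,k
E
python3 - <<'E'
from h import *
Ttc=np.load("Ttc.npy")
def ld(n):
    z=np.load(n);return {k:z[k] for k in z.files}
w=ld("w_well.npz");l=ld("w_long.npz")
for t in(66,70,75,80,85,90):
    c,R,k=darkdisc(w["color"],(281,207),t);print("hole",t,k,c,R,at_z(w,c,.039))
g=cv2.cvtColor(w["color"],cv2.COLOR_RGB2GRAY);print(g[207,262:304],g[207-13:207+14,281])
for t in(130,150,170):
    c,R,k=darkdisc(l["color"],(286,204),t);print("knob",t,k,c,R,at_z(l,c,.121))
for yaw in(1.57,2.36):
    r.movep(*look(.490,.256,.37,yaw,Ttc)); r.pause(.2)
    c=r.camera("wrist");save(f"k{yaw}.png",c["color"]);c["t"]=0;np.savez(f"k{yaw}.npz",**c)
    d=r.tip_of("long_knob","wrist")
    for q in d[:3]:print(yaw,q["p"],q["centre"],at_z(c,q["centre"],.106))
    q=min(d,key=lambda q:np.hypot(*(q["centre"]-np.array([284,209]))))
    for t in(130,150,170):
        e,R,k=darkdisc(c["color"],q["centre"],t);print("knob",t,k,e,R,at_z(c,e,.121))
print(r.sense()["t"])
E
```

```text
hole 66 7 [281.00300846 207.04413515] 8.6729813201002 [ 0.50504535 -0.14676344  0.039     ]
hole 70 7 [280.93563143 207.18826238] 9.12021667140654 [ 0.50497319 -0.14691933  0.039     ]
hole 75 20 [280.91540685 207.22893508] 9.459644113465272 [ 0.50495151 -0.14696333  0.039     ]
hole 80 22 [280.89273087 207.24792013] 9.7801902230084 [ 0.50492711 -0.14698392  0.039     ]
hole 85 31 [280.89807096 207.24389298] 10.129913600742087 [ 0.50493285 -0.14697955  0.039     ]
hole 90 18 [280.62197955 206.8233039 ] 11.33305073998875 [ 0.50463306 -0.14652654  0.039     ]
[ 95  98  98 100  98  98  97  87  90  84  69  64  63  63  63  63  63  62
  64  63  63  64  64  63  63  62  63  63  66  85  86  97  92  97 146 201
 235 238 238 233 166 133] [129  97  86  83  66  63  64  64  65  63  63  63  64  63  63  62  64  64
  63  63  64  65  67  77  90  91  99]
knob 130 39 [287.03501058 204.27238165] 8.6729813201002 [0.4904446  0.25709723 0.121     ]
knob 150 6 [287.00565844 204.29886831] 9.065518944830322 [0.49042075 0.25707578 0.121     ]
knob 170 105 [286.99046828 204.30435654] 9.32087466712692 [0.49040842 
[... 244 characters left out ...]
69927379925015 [0.49036459 0.25712393 0.121     ]
knob 150 7 [285.19800885 208.89114446] 9.12021667140654 [0.4904055  0.25708725 0.121     ]
knob 170 131 [285.18774066 208.91480747] 9.371959998785726 [0.49042471 0.25707888 0.121     ]
2.36 0.98 [289.4, 205.8] [0.48648081 0.25678816 0.106     ]
2.36 0.97 [179.3, 305.7] [0.61436278 0.25047795 0.106     ]
2.36 0.73 [368.0, 121.3] [0.38732903 0.25327768 0.106     ]
knob 130 11 [286.47432208 209.23206063] 8.818564739699843 [0.49038241 0.25707471 0.121     ]
knob 150 9 [286.45112827 209.21122328] 9.151791562426995 [0.49038374 0.25704945 0.121     ]
knob 170 123 [286.44464366 209.23195876] 9.421712663284984 [0.49039937 0.25705761 0.121     ]
6.4083
```

Confirmed in the crop: the screw at wrist (287,204) is silver and the taller of the two in the rack, so it is the long screw. Three yaws put the knob at (0.4904, 0.2571), agreeing within 0.1 mm. The bushing hole is at (0.5050, −0.1470), about 5 mm off the well's axis towards +x+y. Now the grasp.

```bash
python3 - <<'E'
from h import *
x,y=.4904,.2571
def st(m):
    s=r.sense();print(m,round(s["t"],2),np.round(s["ee_pos"],4),np.round(s["ee_rot"],3),"F",np.round(s["contact_force"],2),"M",np.round(s["moment"],3),"w",round(s["width"],3),"ff",round(s["finger_force"],1),"q",np.round(s["joint_positions"],2))
for yaw in (np.pi,):
    print(np.round(r.solve_ik([x,y,.16],[np.pi,0,yaw]),2))
r.movep([x,y,.16],[np.pi,0,np.pi]); st("above")
r.move_linear([x,y,.0935],rate=.08); r.pause(.2); st("down")
r.close(60); r.pause(.3); st("closed")
r.move_linear([x,y,.235],rate=.1); r.pause(.2); st("up")
for n in("scene","side"): save(n+"_up.png",r.camera(n)["color"])
a=cv2.imread("pics/scene_up.png")[90:270,200:440];b=cv2.imread("pics/side_up.png")[50:230,130:370]
cv2.imwrite("pics/up.png",np.hstack([cv2.resize(v,(400,300)) for v in(a,b)]))
print(np.round(r.solve_ik([.505,-.147,.235],[np.pi,0,4.1]),2))
E
```

```text
[-0.17  0.37 -0.53  1.86  0.22  0.97  0.78]
above 7.1 [0.4909 0.2572 0.1605] [-3.142  0.    -3.14 ] F [0.63 0.76 0.73] M [0.037 0.011 0.022] w 1.0 ff 0.0 q [-0.17  0.37 -0.53  1.86  0.22  0.98  0.78]
down 8.28 [0.4908 0.2573 0.094 ] [3.141e+00 1.000e-03 3.142e+00] F [-0.06  0.44  0.19] M [0.035 0.042 0.015] w 1.0 ff 0.0 q [-0.2   0.45 -0.5   1.91  0.28  0.85  0.72]
closed 9.35 [0.4904 0.2571 0.0935] [-3.142  0.     3.142] F [-0.36  0.25 -0.26] M [ 0.015 -0.013  0.009] w -0.002 ff 0.0 q [-0.2   0.45 -0.5   1.91  0.28  0.85  0.72]
up 11.12 [0.4902 0.257  0.2346] [-3.141e+00 -1.000e-03 -3.141e+00] F [-0.02  0.36 -0.62] M [-0.04   0.036  0.016] w -0.001 ff 0.0 q [-0.15  0.29 -0.55  1.77  0.17  1.12  0.82]
[ 0.54  0.23 -0.44  1.84  0.11  1.1   2.59]
```

View pics/up.png

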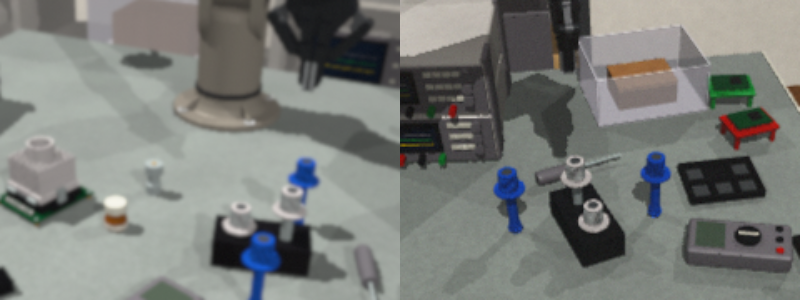

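The fingers shut on nothing: width is 0 and the screw is still in the rack. I compare where the cameras see the fingertips with the reported TCP.

```bash
python3 - <<'E'
from h import *
s=r.sense();p=np.array(s["ee_pos"]);print(p,s["ee_rot"])
ims=[]
for n in("scene","side","wrist"):
    c=r.camera(n);im=c["color"].copy()
    for q,col in((p,(255,0,0)),([.4904,.2571,.121],(0,255,0)),([.4904,.2571,.106],(0,0,255))):
        u=proj(c,q);print(n,np.round(u,1));cv2.drawMarker(im,tuple(int(round(v)) for v in u),col,cv2.MARKER_CROSS,7,1)
    ims.append(im)
a=ims[0][110:260,300:420];b=ims[1][60:210,180:300];w=ims[2]
cv2.imwrite("pics/chk.png",cv2.cvtColor(np.hstack([cv2.resize(a,(240,300)),cv2.resize(b,(240,300)),cv2.resize(w[:, 120:440],(300,300))]),cv2.COLOR_RGB2BGR))
Tt=np.linalg.inv(T(p,s["ee_rot"]))@c["pose"];print(np.round(Tt,4))
E
```

```text
[0.49029209 0.25709454 0.23477648] [-3.14149177e+00 -3.87150892e-04 -3.14153220e+00]
scene [382.4 158. ]
scene [375.5 203.4]
scene [374.6 208.9]
side [231.4 106.1]
side [234.3 145.8]
side [234.6 150.6]
wrist [282.6 241. ]
wrist [283.4 194.6]
wrist [283.5 190.9]
[[ 1.900e-03  9.527e-01  3.039e-01  7.780e-02]
 [ 1.000e+00 -1.900e-03 -1.000e-04  1.200e-03]
 [ 5.000e-04  3.039e-01 -9.527e-01 -1.779e-01]
 [ 0.000e+00  0.000e+00  0.000e+00  1.000e+00]]
```

View pics/chk.png

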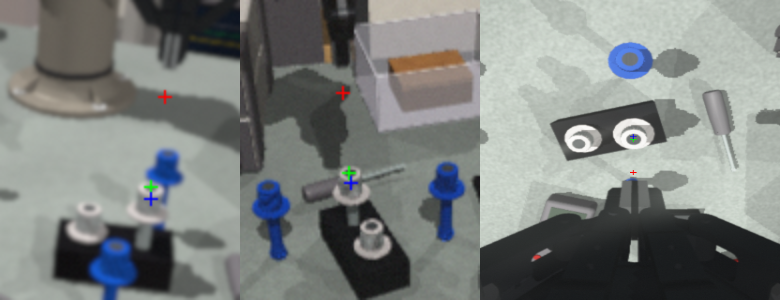

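The picture shows the fingertips about 35–40 mm above the reported TCP mark in both fixed cameras, while the knob mark agrees with the image. So the real tips sit short of the nominal TCP. I measure how far.

```bash
python3 - <<'E'
from h import *
s=r.sense();p=np.array(s["ee_pos"])
cs={n:r.camera(n) for n in("scene","side","wrist")}
for n,row in(("scene",143.5),("side",93),("wrist",252)):
    zs=np.linspace(0,.09,181);rows=[proj(cs[n],p+[0,0,d])[1] for d in zs]
    print(n,"tip dz mm",1e3*zs[np.argmin(abs(np.array(rows)-row))])
for n,b in(("scene",(125,160,360,410)),("side",(80,112,210,250))):
    g=cv2.cvtColor(cs[n]["color"],cv2.COLOR_RGB2GRAY);u=int(round(proj(cs[n],p+[0,0,.04])[0]));print(n,u,g[b[0]:b[1],u-3:u+4].astype(int).min(1))
g=cv2.cvtColor(cs["wrist"]["color"],cv2.COLOR_RGB2GRAY);print(g[236:275,283])
print(s["joint_positions"],s["t"])
E
```

```text
scene tip dz mm 33.0
side tip dz mm 33.5
wrist tip dz mm 15.5
scene 385 [ 29  40  50  59  66  69  72  76  78  77  76  75  78  82  79  78  78  78
  90 118 143 158 162 163 163 164 164 165 164 159 141 116  99  95  94]
side 230 [ 22  25  23  23  23  19  23  20  23  22  23  26  43  72 102 121 124 123
 123 121 109  76  68  62  54  53  55  53  53  51  53  55]
[206 207 209 212 212 212 212 212 212 212 208 177 124 104  92  73  67  56
  56  55  56  57  55  56  56  57  57  57  58  58  59  59  59  60  61  60
  61  62  61]
[-0.14630765  0.29069882 -0.54638276  1.7737679   0.1658808   1.12302156
  0.82458075] 11.3667
```

All three views agree once the 22 mm pad width is allowed for: the real tips end about 33 mm above the reported TCP. I redo the grasp that much lower, watching the force.

```bash
cat >> h.py <<'E'
def st(m):
    s=r.sense();print(m,round(s["t"],2),np.round(s["ee_pos"],4),np.round(s["ee_rot"],3),"F",np.round(s["contact_force"],2),"M",np.round(s["moment"],3),"w",round(s["width"],3),"ff",round(s["finger_force"],1),"j7",np.round(s["joint_positions"][6],2));return s
E
python3 - <<'E'
from h import *
x,y=.4904,.2571
r.open_gripper(); r.move_linear([x,y,.095],rate=.12); st("a")
z=.095
while z>.063:
    z-=.008; r.move_linear([x,y,z],rate=.04)
    if np.linalg.norm(r.sense()["contact_force"])>5: st("contact");break
r.pause(.1); st("down")
r.close(60); r.pause(.2); s=st("closed")
if s["width"]>.2:
    r.move_linear([x,y,z+.14],rate=.12); r.pause(.2); st("up")
ims=[]
for n in("scene","side"):
    c=r.camera(n); p=np.array(r.sense()["ee_pos"]); u=proj(c,p+[0,0,.03]).astype(int)
    ims.append(cv2.resize(c["color"][max(0,u[1]-50):u[1]+70,u[0]-60:u[0]+60],(400,400)))
save("grip.png",np.hstack(ims))
E
```

```text
a 13.62 [0.4909 0.2575 0.0957] [ 3.141e+00  1.000e-03 -3.142e+00] F [1.45 0.49 0.03] M [ 0.052 -0.049 -0.034] w 1.0 ff 0.0 j7 0.72
down 15.12 [0.4904 0.2571 0.063 ] [ 3.142 -0.     3.142] F [ 0.1  -0.04  0.54] M [ 0.009 -0.002 -0.013] w 0.998 ff 0.0 j7 0.7
closed 15.89 [0.4907 0.2571 0.0633] [3.142 0.    3.141] F [-1.42 -1.22  5.64] M [-0.286  0.111  0.01 ] w 0.306 ff 58.8 j7 0.7
up 17.41 [0.4901 0.2569 0.2024] [-3.141e+00 -1.000e-03 -3.142e+00] F [ 0.34 -1.16 -2.55] M [0.019 0.007 0.019] w 0.308 ff 59.0 j7 0.81
```

View pics/grip.png

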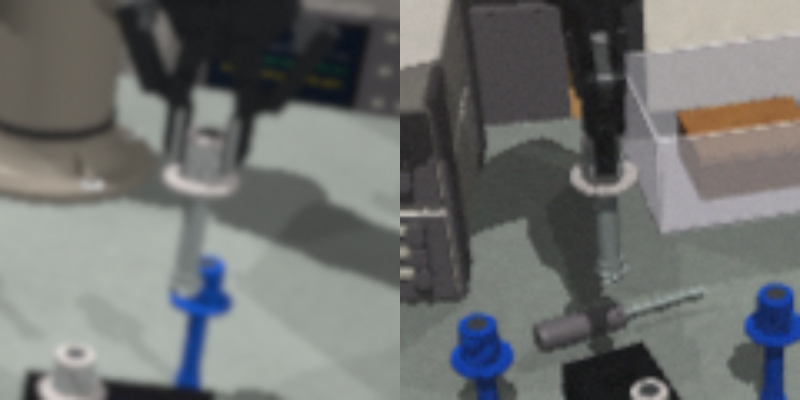

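The long screw is held upright, with its flange just under the fingertips; the short screw and the blue ones are untouched. Now over the well and slowly down.

```bash
python3 - <<'E'
from h import *
Y=4.1
r.movep([.5033,-.1488,.2024],[np.pi,0,Y]); r.pause(.3); st("over")
F0=r.sense()["contact_force"]
z=.17;r.move_linear([.5033,-.1488,z],rate=.06)
while z>.1085:
    z-=.0103; r.move_linear([.5033,-.1488,z],rate=.035)
    F=r.sense()["contact_force"]
    if np.linalg.norm(F-F0)>6: st("contact"); break
r.pause(.3); s=st("low")
c=r.camera("side"); d=r.camera("scene")
a=d["color"][120:240,160:280];b=c["color"][220:340,210:330]
save("low.png",np.hstack([cv2.resize(v,(400,400)) for v in(a,b)]))
E
```

```text
over 19.36 [ 0.5035 -0.1482  0.2024] [-3.142  0.    -2.182] F [ 0.09 -0.35 -1.  ] M [ 0.029 -0.012 -0.014] w 0.304 ff 59.1 j7 2.57
low 23.0 [ 0.5034 -0.1488  0.1084] [-3.141  0.    -2.183] F [-0.17  0.85 -1.23] M [-0.     0.022  0.003] w 0.308 ff 59.1 j7 2.5
```

View pics/low.png

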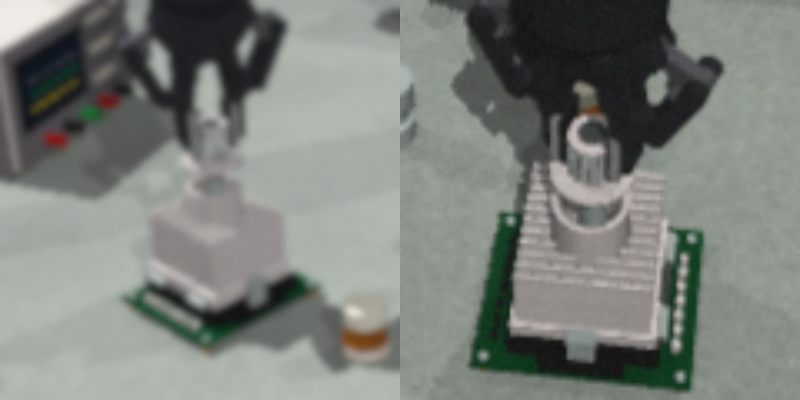

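The screw is down the well without touching, its flange about 20 mm above the rim. Now I shift over the measured hole and feel downward.

```bash
cat >> h.py <<'E'
def fz(n=4):
    a=[]
    for _ in range(n): r.pause(.03); a.append(r.sense()["contact_force"])
    return np.mean(a,0)
E
python3 - <<'E'
from h import *
X,Yy=.5050,-.1470
F0=fz(); np.save("F0.npy",F0)
r.move_linear([X,Yy,.1084],rate=.012); F=fz();print("lateral",np.round(F-F0,2))
z=.1084
while z>.089:
    z-=.0012; r.move_linear([X,Yy,z],rate=.015); F=fz(2)-F0
    print(round(z,4),np.round(F,1),end=" ; ")
    if F[2]>4 or np.hypot(F[0],F[1])>6: break
s=st("\nend")
E
```

```text
lateral [0.33 0.21 0.42]
0.1072 [-0.5 -0.2 -0.3] ; 0.106 [ 0.7  0.  -0.6] ; 0.1048 [ 0.4  0.6 -0. ] ; 0.1036 [ 0.1 -0.1 -0.1] ; 0.1024 [-0.3  0.   0.6] ; 0.1012 [ 0.1 -0.  -0.1] ; 0.1 [ 0.4  0.2 -0.1] ; 0.0988 [0.1 0.3 0. ] ; 0.0976 [ 0.4  0.2 -0.5] ; 0.0964 [-0.1  0.2 -0.1] ; 0.0952 [-1.4  0.9  6.9] ; 
end 27.21 [ 0.5055 -0.147   0.096 ] [-3.141  0.    -2.183] F [-1.48  1.37  4.84] M [ 0.103  0.447 -0.013] w 0.306 ff 59.9 j7 2.48
```

It dropped in with the flange about 9.5 mm above the rim, so about 3.3 rad to go. Now I turn clockwise (yaw decreasing) with a force-controlled light push.

```bash
cat > screw.py <<'E'
from h import *
import sys,json
def run(yaw,z,X,Y,nmax,dy=.1,zstop=.0868):
    F0=np.load("F0.npy")
    for i in range(nmax):
        yaw-=dy
        r.movep([X,Y,z],[np.pi,0,yaw])
        a=[]
        for _ in range(3): r.pause(.015); s=r.sense(); a.append(np.r_[s["contact_force"]-F0,s["moment"][2],s["ee_pos"][2]])
        F=np.mean(a,0)
        if i%3==0 or F[2]>9: print(round(s["t"],2),"yaw",round(yaw,2),"z",round(z,5),round(F[4],4),"F",np.round(F[:3],1),"Mz",round(F[3],3))
        if abs(F[3])>.35 or F[2]>15 or np.hypot(F[0],F[1])>12: print("limit",np.round(F,3));break
        if F[4]<zstop: print("near home");break
        z+=np.clip(.00006*(F[2]-4)-.0029*dy*(F[2]<9),-.0006,.0006)
        X+=np.clip(.00003*F[0],-.0001,.0001);Y+=np.clip(.00003*F[1],-.0001,.0001)
    json.dump([yaw,z,X,Y],open("s.json","w"));st("state")
if __name__=="__main__":
    run(*json.load(open("s.json")),int(sys.argv[1]),float(sys.argv[2]),float(sys.argv[3]))
E
echo '[4.1,0.0955,0.5050,-0.1470]' > s.json; python3 screw.py 8 .1 .0868
```

```text
27.51 yaw 4.0 z 0.0955 0.0958 F [-0.4 -0.1  4.9] Mz -0.018
28.41 yaw 3.7 z 0.09475 0.0948 F [-0.3 -0.7  4.2] Mz -0.058
29.31 yaw 3.4 z 0.09393 0.094 F [ 0.3 -1.   4.2] Mz -0.059
state 29.61 [ 0.505  -0.1471  0.0937] [-3.141  0.    -2.979] F [ 0.71 -0.41  2.64] M [-0.142  0.029 -0.081] w 0.306 ff 59.5 j7 1.77
```

The thread has caught: it advances 2.9 mm/rad at 4 N and 0.06 N·m. Continuing.

```bash
python3 screw.py 24 .1 .0876
```

```text
29.91 yaw 3.2 z 0.09336 0.0934 F [-0.3 -0.4  4.5] Mz -0.049
30.81 yaw 2.9 z 0.09254 0.0926 F [ 0.1 -0.9  3.8] Mz -0.063
31.71 yaw 2.6 z 0.09163 0.0917 F [0.1 0.4 3.6] Mz -0.059
32.61 yaw 2.3 z 0.09078 0.0908 F [1.1 0.4 4.1] Mz -0.081
33.51 yaw 2.0 z 0.08993 0.09 F [1.7 0.1 4.3] Mz -0.041
34.41 yaw 1.7 z 0.08907 0.0891 F [ 1.5 -0.6  3.8] Mz -0.066
35.31 yaw 1.4 z 0.08825 0.0882 F [ 2.  -1.1  4.4] Mz -0.035
36.21 yaw 1.1 z 0.08746 0.0874 F [ 0.8 -1.9  4. ] Mz 0.004
near home
state 36.21 [ 0.5055 -0.1474  0.0874] [-3.141  0.     1.105] F [ 0.4  -1.56  1.87] M [-0.465 -0.26   0.032] w 0.307 ff 59.5 j7 -0.19
```

```bash
sed -i 's/>.35/>.22/;s/i%3==0/i%2==0/' screw.py; python3 screw.py 20 .06 .080
```

```text
36.51 yaw 1.04 z 0.08746 0.0874 F [ 1.2 -1.7  3.3] Mz -0.007
37.11 yaw 0.92 z 0.08703 0.087 F [ 0.3 -2.1  4.3] Mz -0.042
37.71 yaw 0.8 z 0.08688 0.087 F [-1.1 -0.7  7.2] Mz -0.004
38.31 yaw 0.68 z 0.08689 0.087 F [-0.6 -0.2  7.6] Mz 0.045
38.91 yaw 0.56 z 0.08695 0.0869 F [-1.4  0.6  6.7] Mz 0.056
39.51 yaw 0.44 z 0.08692 0.0869 F [-0.5 -0.   5.6] Mz -0.025
40.11 yaw 0.32 z 0.08674 0.0868 F [-0.8 -1.8  5.8] Mz 0.005
40.71 yaw 0.2 z 0.08664 0.0868 F [-1.3 -1.1  7.5] Mz 0.159
limit [-1.701 -1.639  6.872  0.283  0.087]
state 41.01 [ 0.5054 -0.1479  0.0867] [3.141 0.    0.142] F [-1.27 -1.39  4.2 ] M [-0.793  0.216  0.287] w 0.306 ff 59.7 j7 -1.03
```

Landed at z≈0.087 (flange height about 0.111), thread play taken up, torque then rose to 0.28 N·m: snug. I release, retreat straight up and check.

```bash
python3 - <<'E'
from h import *
r.open_gripper(); r.pause(.2); st("open")
p=r.sense()["ee_pos"]
r.move_linear([p[0],p[1],.16],rate=.08)
r.movep(*look(.505,-.147,.36,0.,np.load("Ttc.npy"))); r.pause(.3)
cs={n:r.camera(n) for n in("wrist","side","scene")}
w=cs["wrist"];u=proj(w,[.505,-.147,.144])
for t in(130,150,170):
    e,R,k=darkdisc(w["color"],u,t);print(t,e,R,at_z(w,e,.144))
for n in("side","scene"):
    for d in r.tip_of("long_knob",n)[:4]: print(n,d["p"],d["centre"])
for n in("side","scene"): print(n,"expected knob home",proj(cs[n],[.505,-.147,.129]))
def crop(c,h,pt,o):
    u=proj(c,pt).astype(int);return cv2.resize(c["color"][u[1]-h:u[1]+h,u[0]-h:u[0]+h],o,interpolation=cv2.INTER_CUBIC)
save("fin.png",np.hstack([crop(cs[n],28,[.503,-.149,.115],(400,400)) for n in("scene","side")]))
for n in cs: np.savez(f"fin_{n}.npz",**cs[n])
print(r.sense()["t"])
E
```

```text
open 41.82 [ 0.5054 -0.1478  0.0867] [-3.142 -0.     0.14 ] F [-0.32  0.15  1.03] M [ 0.008  0.008 -0.04 ] w 0.999 ff 0.0 j7 -1.03
130 [284.81599964 209.36526382] 10.528599995417487 [ 0.50505028 -0.14671579  0.144     ]
150 [284.79318027 209.3924843 ] 10.825789634908599 [ 0.50503422 -0.14673496  0.144     ]
170 [242.21482803 278.09541424] 178.58388389875998 [ 0.47508631 -0.1951245   0.144     ]
side 0.81 [195.7, 160.7]
side 0.64 [264.9, 271.0]
side 0.33 [243.5, 193.8]
scene 0.72 [382.6, 192.0]
scene 0.7 [357.1, 239.2]
scene 0.68 [224.9, 168.9]
scene 0.37 [223.1, 176.4]
side expected knob home [267.80718598 271.37169931]
scene expected knob home [223.82624717 169.01063469]
44.9583
```

View pics/fin.png

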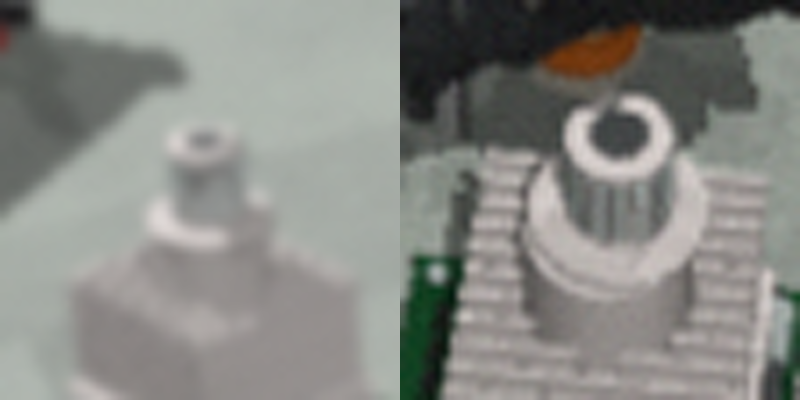

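The picture shows the flange lying flat on the rim all round. The knob's top centre is within 0.3 mm of the hole's axis, so the screw stands upright. The robot touches nothing.

```bash
python3 -c "
from plant import r
print(r.hand_in())"
```

```text
the job is handed in; nothing more can be done
None
```

I handed the job in at about 45 s: the long screw is threaded home, upright and snug (0.28 N·m) with its flange flat on the rim, the robot is clear of it, and I touched nothing else on the bench; the first grasp closed on nothing because the fingertips sat about 33 mm above the reported TCP, and the second, lower one held.

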